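# Change the food processor from slicing to grating

## Robot

A 7-joint arm with a two-finger parallel gripper is mounted at the origin on a cart in front of the work surface, level with it; the furniture and walls round the work are solid. World frame = base frame: x ahead of the robot, y to its left, z up, the work surface at z = 0. Lengths are in mm, angles in rad, forces in N, time in s.
With the tool pointing down it reaches from about 350 to 900 mm from the base axis. Payload 8.1 kg.
Tool frame: the origin (TCP) lies where the fingers leave the gripper's body, on its centre line; the fingertips stand 73 mm ahead of it and the grasp point (between the pads) lies 54 mm ahead of it; z points along the fingers, y is the line along which they close (so a half turn about z gives the same grasp; the last joint's range is limited). The gripper opens to 85 mm and grips with 20 to 120 N. Pads are 22 mm wide; open, the fingers measure 114 mm over their backs; the gripper's body (76 mm by 85 mm) begins 54 mm behind the grasp point. The pads swing forward as they close: fully open they stand 13 mm farther back than shut.
Start: joints at [-1.239, 0.434, 0.025, 1.573, -0.012, 1.134, -0.075], TCP at [263.294, 566.846, 303.923] pointing down, gripper open.
Joint ranges: [-2.62, 2.62], [-0.44, 2.09], [-1.27, 1.32], [0.08, 2.57], [-1.32, 4.46], [0.12, 2], [-2.74, 2.74]. Speed limits (rad/s): [2.22, 2.22, 3.01, 3.01, 3.14, 3.14, 3.14].

## Interface

Orientations are given as a rotation vector (axis times angle).
In Python, from station import status, snapshot, order, spot_in, mark_of gives the robot as it stands. The module is installed in compiled form; this text tells all that it offers.
- The arm moves only by the shell command python3 -m handwheel 'ROWS' [FORCE]. ROWS is JSON, a list that holds one entry, the list of rows, each a list of 5 numbers: the shift along the tool's x, y, z in cm, then the turn about the tool's z in degrees, then the opening, from -1 (shut) to 1 (fully open), so that 0 is half open. In form: [[[tx, ty, tz, roll, fingers], ...]]. A call has exactly 10 rows; each row is the pose to reach, as a shift and turn from the pose commanded when the call began, along the tool's axes at that moment; what a row does not reach only later rows make up. A row lasts 1/8 s, in which the tool goes at most 62.5 mm and 10.7 degrees, less where a joint would pass 70% of its speed; a pose out of reach is approached as far as the arm can. A call with a gripper value outside its range is refused whole. The fingers move at their own pace and stop on an object; FORCE is the grip in N (left out, the last holds). Time passes only in rows, so rows that repeat a pose let the fingers close, or fill a call up. It gives the time, the measured TCP pose, the force, the opening and the grip force at its end, in the units of the state.
- status.sense(): the state, without advancing time (a new reading comes with each control period).
- snapshot(name): name is "side" or "top" or "wrist"; returns a dict with "image" (480x640x3 uint8, blue, green, red), "K" (3x3 intrinsics, pixels), "R" (3x3) and "t" (3): a world point X has camera coordinates R X + t. Camera axes: x right, y down, z forward; pixel columns grow to the right and rows downward; lengths in mm; the calibration is good to about 2 mm. A picture is of the moment at which its call begins. There is no depth.
- order.job_done(): hands the job in; it is judged then, once.
Trained networks look in the newest picture that a camera, given by its name, has taken for a name from the list of things; names that differ only in an ending like _2 or _b are one class to them, and where a whole thing is asked for, a point or a joint stands for the part that bears it (a point fixed in the world has none). Each returns a list of dicts, best first, with "p" (0 to 1); they miss things now and then, are a little off and sometimes report something else, mostly with a low value. They report only what shows in the picture. A call takes as long as a camera call.
- spot_in(query, camera): "rect" ([left, top, right, bottom] in pixels, round what is visible of it).
- mark_of(query, camera): "uv" ([column, row] in pixels: a listed point, or the origin of a listed thing).
The state is a dict: "time_s": time; "q": joint angles; "qvel": joint speeds; "joint_torque": joint torques, N m; "tcp_pos": TCP position; "tcp_rot": TCP orientation; "force": force on the tool from outside, world axes, zero at the start; "wrist_torque": the same for the moment, N m; "width": opening from 0.0 (shut) to 1.0 (fully open); "gripper_force": force on a finger pad.
Only numpy, scipy, OpenCV 4.12 (cv2) and the standard library are available. Lean on these libraries where they do the work, as an engineer would, in place of code of your own. Each camera call takes 0.05 s, during which the arm holds its last target. There are 200 camera calls.

## Task

Get the food processor ready for grating: swap its two cutting discs, so that the grating disc (blue hub) sits fully down on the drive pin in the bowl and the slicing disc (orange hub) sits fully down on the pin of the disc stand (the empty cork trivet serves as the free spot on the way). Then close the bowl with its lid and put the white pusher down into the lid's feed chute, all the way to its flange. Leave the spice jar, the small tin and the green jar standing where they are.

Things in the scene. Friction and masses are not known exactly. Their poses are not given: they have to be found in the camera images.
- food_processor: Fixed, mm: white motor base 176x172, 70 high; on it a clear open bowl, radius 66 inside, 70 outside, rim at z 162, floor 75. Origin: on the bowl's axis at worktop level, z up; panel and black bowl handle (out to 117 from the axis, z 80 to 159) point to -x. On the axis in the bowl: column 34 across, shoulder at z 112, then steel drive pin 19 across, tapering to 6 at its tip, z 144. A disc fully down: origin z 112
- disc_stand: Fixed. Round white foot 100 mm across, grey column 34 across with its shoulder at z = 24, on it a tapered steel pin like the processor's (19 mm across at the shoulder, 6 at its tip, z = 56). Origin: on the pin's axis at worktop level, z up. A disc that is fully down rests on the shoulder with its origin at z = 24 mm.
- cork_trivet: Round cork trivet, 124 mm across, 8 mm thick, fixed to the worktop, empty: the free spot on which a disc can be laid. Wall cabinets hang over the back of the worktop (from about 0.64 m off the base, 0.32 m up): swing across within 0.5 m of the base. Origin: centre of its underside, on the worktop; z up.
- slicing_disc: Loose, mm: steel plate 108 across, 4 thick, two raised blades; in its middle an upright round ORANGE hub 30 across, top 42 over the underside (grip it high up). Blind socket below, 22 across, 37 deep, slips over a pin at any angle, self-centring from 6 mm off. 160 g. Starts fully down on the processor's pin, hub top 8 mm below the bowl rim; fingers fit in round the hub. Origin: centre of underside, z up.
- grating_disc: Grating disc: loose, shape, size and socket exactly like the slicing disc, but rings of many small teeth on the plate and a BLUE hub. 160 g. Starts fully down on the pin of the disc stand. Origin: centre of the plate's underside; z up through the hub.
- bowl_lid: Loose, mm, dark smoke-grey: round plate 152 across, its underside 12 and top 17 over the origin; tapered ring below (112 across at its foot) goes into the bowl, any yaw. Feed chute on it: upright tube 54 across (57 at its top bead), 46 inside, top 65 over the origin, axis at x = +35, y = 0 in the lid's frame; grip the tube outside. 200 g. Origin: centre of the ring's foot, z up. On the bowl: origin at z 150.
- food_pusher: Food pusher: loose white plunger 37 mm across (30 at its bevelled foot), stop flange 52 across from 46 to 50 mm over the foot, above it a round grip 40 across, up to 86 mm; hold it by the grip. 90 g. Starts upright on the brown towel (2 mm thick). Origin: centre of the foot; z up. Fully down, the flange lies on the tube's top, the origin 19 mm over the lid's origin.
- spice_jar: Bystander, to be left alone: clear spice jar with white cap, 47 mm across, 98 mm high. Origin: centre of its base.
- small_tin: Bystander, to be left alone: small gold tin with dark label, 58 mm across, 72 mm high. Origin: centre of its base.
- green_jar: Bystander, to be left alone: jar of green olives with a yellow lid and a dark label, 67 mm across, 106 mm high. Origin: centre of its base.

How it is judged:
By the outcome, as a careful person would: the job done as asked, in the order asked, and still so for the second after the job is handed in, with the robot touching nothing.
It also fails if it takes over 131 s, if anything falls off the work surface, if the arm or the gripper's body presses on something with over 40 N, if the wrist force passes 120 N, or if a joint passes its speed limit or range.

## Working session

There is one attempt and no reset: what is moved stays moved. The work goes in short steps, Python scripts to look and compute and a shell command to move; the robot and the scene stay as the last step left them, time stands still between calls to the robot, and variables do not carry over. Pictures are saved under pics/ and viewed, at most 14 in all, crops included, and the job is handed in when it is done.

```bash
mkdir -p pics
cat > h.py <<'E'
import numpy as np, cv2
from station import status, snapshot, order, spot_in, mark_of
def ray(s,uv):
    d=np.linalg.inv(s["K"])@np.array([uv[0],uv[1],1.]); R=np.array(s["R"])
    return -R.T@np.array(s["t"]), R.T@d
def at_z(s,uv,z):
    c,d=ray(s,uv); return c+d*(z-c[2])/d[2]
def tri(rs):
    A=np.zeros((3,3));b=np.zeros(3)
    for c,d in rs:
        d=d/np.linalg.norm(d);P=np.eye(3)-np.outer(d,d);A+=P;b+=P@c
    return np.linalg.solve(A,b)
E
python3 - <<'E'
from h import *
np.set_printoptions(precision=1,suppress=True)
st=status.sense(); print(st)
S={n:snapshot(n) for n in("top","side")}
for n in S: cv2.imwrite(f"pics/{n}0.png",S[n]["image"]); print(n,-np.array(S[n]["R"]).T@S[n]["t"])
Z=dict(food_processor=0,disc_stand=0,cork_trivet=0,slicing_disc=112,grating_disc=24,bowl_lid=0,food_pusher=2,spice_jar=0,small_tin=0,green_jar=0)
for k,z in Z.items():
    r=[]
    for n in S:
        m=mark_of(k,n)
        if m: print(k,n,round(m[0]["p"],2),np.array(m[0]["uv"]),at_z(S[n],m[0]["uv"],z)); r.append(ray(S[n],m[0]["uv"]))
    if len(r)==2: print("   tri",tri(r))
E
```

```text
{'time_s': 0.0, 'q': array([-1.2,  0.4,  0. ,  1.6, -0. ,  1.1, -0.1]), 'qvel': array([ 0., -0., -0., -0.,  0.,  0.,  0.]), 'joint_torque': array([  0. , -67. ,   1. , -31.6,   0. ,   0. ,  -0. ]), 'tcp_pos': array([263.1, 566.4, 303.1]), 'tcp_rot': array([-0.7, -3.1,  0. ]), 'force': array([-0.4,  0.4,  0.2]), 'wrist_torque': array([-0.,  0., -0.]), 'gripper_force': 0.0, 'width': 0.9993927688088394}
top [ 145.  -139.7 1329.2]
side [-579.9 -300.8  736.8]
food_processor top 0.61 [187.8 231.4] [457.8 357.7   0. ]
food_processor side 0.77 [195.5 259.2] [470.9 363.3   0. ]
   tri [455.3 353.5  11. ]
disc_stand side 0.55 [407.9 300.4] [ 419.5 -280.8    0. ]
cork_trivet top 0.87 [365.6 272.2] [ 515.2 -114.    -0. ]
cork_trivet side 0.62 [352.6 277.2] [ 490.9 -119.     0. ]
   tri [ 521.  -113.7  -20.7]
slicing_disc top 0.81 [176.5 214.4] [461.6 359.8 112. ]
grating_disc top 0.84 [415.6 332.6] [ 407.7 -277.1   24. ]
grating_disc side 0.61 [406.1 295.6] [ 406.4 -275.2   24. ]
   tri [ 407.7 -276.2   23.3]
bowl_lid top 0.63 [317.9 242.8] [546.8  28.    0. ]
bowl_lid side 0.95 [308.1 261.5] [541.   26.6   0. ]
   tri [548.2  28.6  -4.7]
food_pusher top 0.78 [258.2 231.9] [520.  184.3   2. ]
spice_jar top 0.71 [283.9 195.6] [639.5 159.9   0. ]
spice_jar side 0.6 [276.4 241.9] [630.7 158.5   0. ]
   tri [641.8 162.   -6.7]
small_tin top 0.89 [467.4 336.4] [ 447.9 -402.     0. ]
small_tin side 0.72 [456.9 304. ] [ 434.8 -405.7    0. ]
   tri [ 450.7 -405.9  -11.9]
green_jar top 0.75 [360.8 217. ] [653.3 -53.    0. ]
green_jar side 0.8 [340.4 249. ] [636.4 -52.3   0. ]
   tri [657.6 -50.1 -12.5]
```

View pics/top0.png

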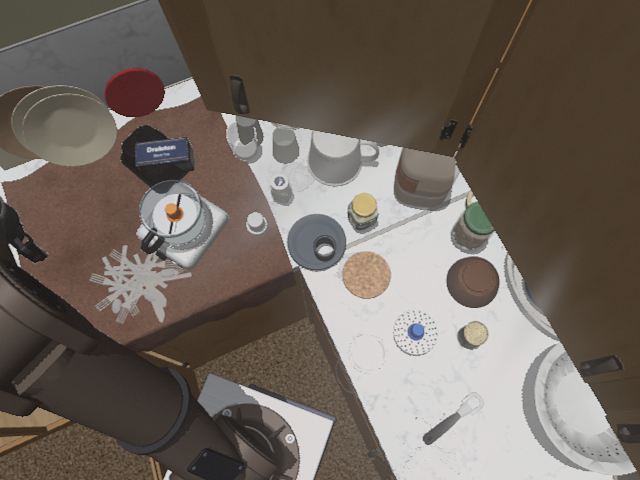

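View pics/side0.png

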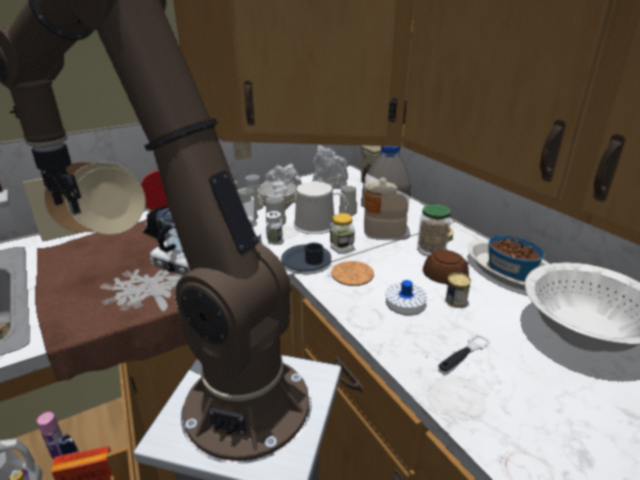

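The overhead picture shows the orange hub in the bowl at about (174,212), the blue hub at (417,331), the lid at (317,242) with its chute at (325,247), the cork at (367,274) and the pusher at (256,222). The side view agrees. I'll move over the bowl first and look from close by.

```bash
cat >> h.py <<'E'
from scipy.spatial.transform import Rotation as Ro
def go(xyz,yaw=None):
    """cm shift in tool axes and roll (deg) to bring TCP to xyz; yaw = world angle (deg) of closing line"""
    st=status.sense(); R=Ro.from_rotvec(st["tcp_rot"]).as_matrix()
    d=R.T@(np.array(xyz)-st["tcp_pos"])/10
    cur=np.degrees(np.arctan2(R[1,1],R[0,1])); roll=0
    if yaw is not None: roll=-((yaw-cur+90)%180-90)
    print("TCP",st["tcp_pos"].round(1),"yaw",round(cur,1),"q7",st["q"][6].round(2),"-> cm",d.round(2),"roll",round(roll,1))
E
python3 -c "
from h import *
go([459,359,304])"
```

```text
TCP [263.3 566.8 303.9] yaw 65.1 q7 -0.08 -> cm [-2.650e+01 -1.061e+01 -1.000e-02] roll 0
```

```bash
python3 -m handwheel '[[[-5,-2,0,0,1],[-10,-4,0,0,1],[-15,-6,0,0,1],[-20,-8,0,0,1],[-24,-9.6,0,0,1],[-26.5,-10.6,0,0,1],[-26.5,-10.6,0,0,1],[-26.5,-10.6,0,0,1],[-26.5,-10.6,0,0,1],[-26.5,-10.6,0,0,1]]]' 60
python3 - <<'E'
from h import *
np.set_printoptions(precision=1,suppress=True)
w=snapshot("wrist");t=snapshot("top"); cv2.imwrite("pics/w1.png",w["image"])
print("cam",-np.array(w["R"]).T@w["t"])
def blob(s,lo,hi):
    m=cv2.inRange(cv2.cvtColor(s["image"],cv2.COLOR_BGR2HSV),lo,hi)
    n,l,st,c=cv2.connectedComponentsWithStats(m); i=1+np.argmax(st[1:,4]); return st[i],c[i]
for n,s in(("wrist",w),("top",t)):
    b,c=blob(s,(5,140,90),(18,255,255)); print(n,b,c,at_z(s,c,154),at_z(s,c,140))
    m=mark_of("slicing_disc",n); print([ (round(x["p"],2),np.array(x["uv"]),at_z(s,x["uv"],112)) for x in m[:1]])
    m=mark_of("food_processor",n); print([ (round(x["p"],2),np.array(x["uv"]),at_z(s,x["uv"],0)) for x in m[:1]])
b,c=blob(t,(100,140,60),(130,255,255)); print("blue",b,c,at_z(t,c,66),at_z(t,c,50))
E
```

```text
time_s: 2.35
tcp_pos: [458.3, 359.9, 303.9]
tcp_rot: [-0.675, -3.068, -0.0]
force: [-0.5, -0.9, 0.2]
width: 1.002
gripper_force: 0.0
cam [386.8 392.6 374.6]
wrist [ 305  210   53   62 2247] [331. 241.] [452.9 365.8 154. ] [457.1 364.1 140. ]
[(0.78, array([331.7, 233.8]), array([460.4, 363.6, 112. ]))]
[]
top [166 207  17  15 109] [173.9 214.4] [448.7 348.2 154. ] [452.3 354.  140. ]
[(0.88, array([177.2, 216.5]), array([457.3, 355.9, 112. ]))]
[(0.76, array([188.3, 229.5]), array([463.1, 358.7,   0. ]))]Traceback (most recent call last):
  File "<stdin>", line 12, in <module>
  File "<stdin>", line 7, in blob
    return _wrapfunc(a, 'argmax', axis=axis, out=out, **kwds)
    return bound(*args, **kwds)
ValueError: attempt to get argmax of an empty sequence
```

View pics/w1.png

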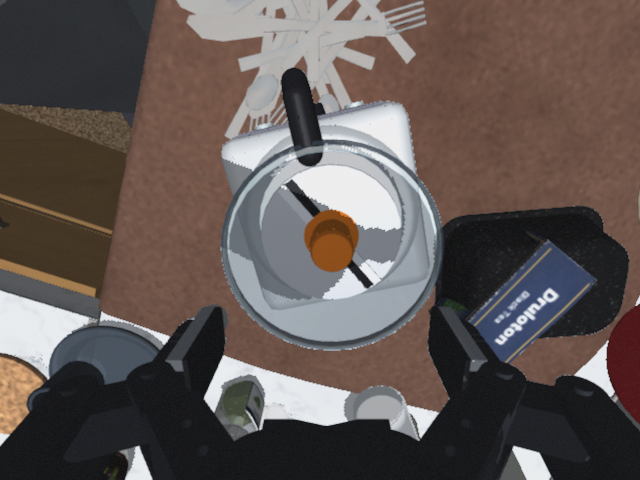

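The wrist view shows the orange hub's top face centred at about (332,252), with the hub's wider base behind it at (331,236), and the bowl rim round about (332,245).

Run:
```python
from h import *
w=snapshot("wrist")
print(at_z(w,(332,252),154).round(1),"rim",at_z(w,(332,245),162).round(1), "hub base",at_z(w,(331,236),116).round(1))
go([459,360,196])
```

```text
[460.8 362.4 154. ] rim [453.9 365.4 162. ] hub base [461.3 362.  116. ]
TCP [458.9 359.1 303.9] yaw 65.1 q7 0.42 -> cm [ 0.03  0.08 10.79] roll 0
```

```bash
python3 -c "
from h import *
go([460.5,361.5,196])"
```

```text
TCP [458.9 359.1 303.9] yaw 65.1 q7 0.42 -> cm [-0.04  0.28 10.79] roll 0
```

```bash
python3 -m handwheel '[[[0,0.3,3,0,0.5],[0,0.3,6,0,0.5],[0,0.3,8.5,0,0.5],[0,0.3,9.8,0,0.5],[0,0.3,10.5,0,0.5],[0,0.3,10.5,0,0.5],[0,0.3,10.5,0,-1],[0,0.3,10.5,0,-1],[0,0.3,10.5,0,-1],[0,0.3,10.5,0,-1]]]' 60
```

```text
time_s: 3.95
tcp_pos: [460.6, 362.1, 199.9]
tcp_rot: [0.678, 3.067, 0.002]
force: [-0.8, -0.8, 5.9]
width: 0.325
gripper_force: 58.9
```

```bash
python3 -m handwheel '[[[0,0,0,0,-1],[0,0,0,0,-1],[0,0,-1,0,-1],[0,0,-2,0,-1],[0,0,-4,0,-1],[0,0,-6,0,-1],[0,0,-8,0,-1],[0,0,-10,0,-1],[0,0,-12,0,-1],[0,0,-12,0,-1]]]' 60
python3 - <<'E'
from h import *
w=snapshot("wrist"); cv2.imwrite("pics/w2.png",w["image"])
print([x for x in mark_of("slicing_disc","wrist")[:1]])
go([518,-114,320]); go([495,120,320])
E
```

```text
time_s: 5.2
tcp_pos: [460.7, 362.2, 320.8]
tcp_rot: [0.677, 3.066, 0.005]
force: [0.8, -0.4, -2.2]
width: 0.327
gripper_force: 59.4
[{'uv': [327.7, 291.1], 'p': 0.78}]
TCP [460.  361.6 318.6] yaw 65.1 q7 0.42 -> cm [-25.29 -40.69  -0.13] roll 0
TCP [460.  361.6 318.6] yaw 65.1 q7 0.42 -> cm [-13.35 -20.44  -0.14] roll 0
```

View pics/w2.png

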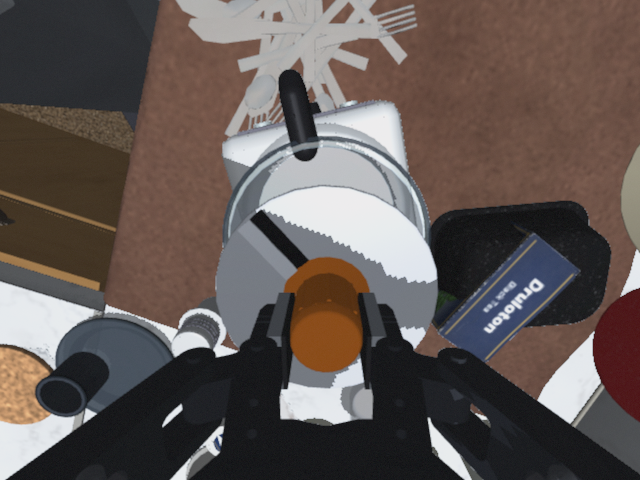

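The slicing disc hangs level in the grip. Carrying it over to the cork.

```bash
python3 -m handwheel '[[[-2.3,-5.5,0,0,-1],[-4.6,-11,0,0,-1],[-7,-16.7,0,0,-1],[-9.3,-22.3,0,0,-1],[-13,-26.5,0,0,-1],[-17,-31.5,0,0,-1],[-21.5,-36.5,0,0,-1],[-25.3,-40.7,0,0,-1],[-25.3,-40.7,0,0,-1],[-25.3,-40.7,0,0,-1]]]' 60
python3 - <<'E'
from h import *
w=snapshot("wrist"); cv2.imwrite("pics/w3.png",w["image"])
for m in ("cork_trivet","disc_stand","grating_disc","bowl_lid"):
    z=dict(cork_trivet=0,disc_stand=0,grating_disc=24,bowl_lid=0)[m]
    r=mark_of(m,"wrist")[:1]
    if r: print(m,r,at_z(w,r[0]["uv"],z).round(1))
go([518,-114,98])
E
```

```text
time_s: 6.55
tcp_pos: [517.7, -113.7, 317.9]
tcp_rot: [-0.678, -3.065, 0.0]
force: [-0.6, 1.3, -1.8]
width: 0.328
gripper_force: 59.7
cork_trivet [{'uv': [321.9, 195.2], 'p': 0.71}] [ 509.5 -115.2    0. ]
grating_disc [{'uv': [138.3, 180.1], 'p': 0.62}] [ 411.9 -277.    24. ]
bowl_lid [{'uv': [456.5, 169.3], 'p': 0.71}] [545.5  28.9   0. ]
TCP [ 518.1 -112.6  318.8] yaw 65.2 q7 1.37 -> cm [-0.05 -0.14 22.08] roll 0
```

View pics/w3.png

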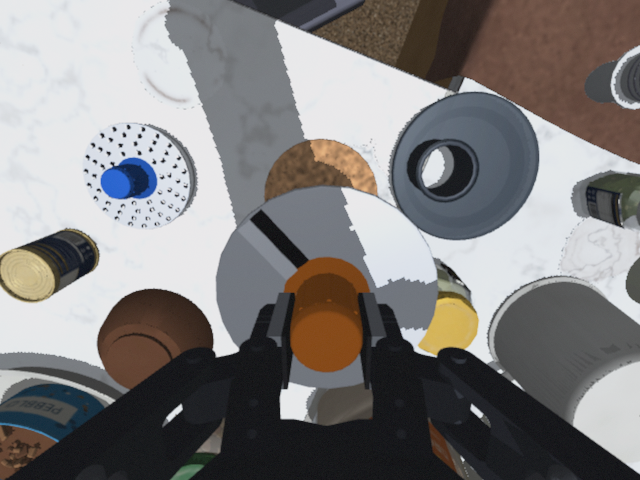

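The wrist view shows the cork partly hidden at (322,195) under the held disc, blue hub at (120,182), lid at (465,168) with its chute at (447,168). Lowering.

```bash
python3 -m handwheel '[[[0.2,-0.25,5,0,-1],[0.2,-0.25,10,0,-1],[0.2,-0.25,15,0,-1],[0.2,-0.25,18.5,0,-1],[0.2,-0.25,20.5,0,-1],[0.2,-0.25,21.5,0,-1],[0.2,-0.25,22.1,0,-1],[0.2,-0.25,22.2,0,-1],[0.2,-0.25,22.2,0,-1],[0.2,-0.25,22.2,0,-1]]]' 60
```

```text
time_s: 8.05
tcp_pos: [515.7, -115.4, 97.5]
tcp_rot: [0.677, 3.067, 0.0]
force: [-0.7, -1.3, -1.5]
width: 0.328
gripper_force: 59.7
```

```bash
python3 -m handwheel '[[[0,0,0,0,0.3],[0,0,0,0,0.3],[0,0,0,0,0.3],[0,0,-2,0,0.5],[0,0,-5,0,0.5],[0,0,-10,0,0.5],[0,0,-15,0,0.5],[0,0,-20,0,0.5],[0,0,-20,0,0.5],[0,0,-20,0,0.5]]]' 60
python3 - <<'E'
from h import *
w=snapshot("wrist"); cv2.imwrite("pics/w4.png",w["image"])
for m,z in dict(cork_trivet=0,slicing_disc=8,disc_stand=0,grating_disc=24,bowl_lid=0).items():
    r=mark_of(m,"wrist")[:1]
    if r: print(m,r,at_z(w,r[0]["uv"],z).round(1))
go([409,-277,300])
E
```

```text
time_s: 9.3
tcp_pos: [515.0, -115.2, 296.5]
tcp_rot: [-0.677, -3.067, -0.0]
force: [-0.7, 0.0, 0.2]
width: 0.751
gripper_force: 0.0
slicing_disc [{'uv': [325.6, 207.0], 'p': 0.94}] [ 515.2 -115.9    8. ]
grating_disc [{'uv': [130.0, 182.1], 'p': 0.69}] [ 410.1 -275.4   24. ]
bowl_lid [{'uv': [467.1, 173.3], 'p': 0.94}] [546.2  30.    0. ]
TCP [ 515.  -115.3  296. ] yaw 65.1 q7 1.38 -> cm [  2.8  -19.13  -0.38] roll 0
```

View pics/w4.png

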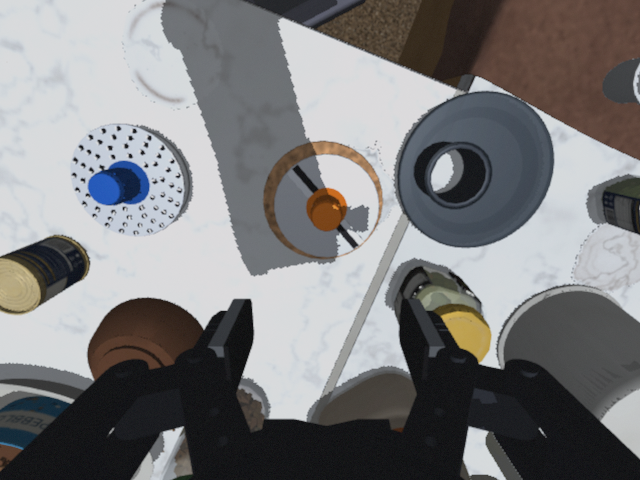

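The slicing disc lies centred on the cork at (325,206). On to the grating disc: blue hub top at (107,187).

```bash
python3 -m handwheel '[[[0.7,-4.8,0,0,0.5],[1.4,-9.6,0,0,0.5],[2.1,-14.4,1,0,0.5],[2.8,-18.2,3,0,0.5],[2.8,-19.1,5,0,0.5],[2.8,-19.1,7,0,0.5],[2.8,-19.1,8,0,0.5],[2.8,-19.1,8,0,0.5],[2.8,-19.1,8,0,0.5],[2.8,-19.1,8,0,0.5]]]' 60
python3 - <<'E'
from h import *
w=snapshot("wrist"); cv2.imwrite("pics/w5.png",w["image"])
r=mark_of("grating_disc","wrist")[:1]
if r: print(r,at_z(w,r[0]["uv"],24).round(1))
m=cv2.inRange(cv2.cvtColor(w["image"],cv2.COLOR_BGR2HSV),(100,150,200),(130,255,255))
n,l,s,c=cv2.connectedComponentsWithStats(m); i=1+np.argmax(s[1:,4]); print("top face",s[i],c[i],at_z(w,c[i],66).round(1))
go([409,-277,111])
E
```

```text
time_s: 10.85
tcp_pos: [409.9, -276.8, 217.5]
tcp_rot: [0.677, 3.067, -0.0]
force: [0.8, 0.8, -0.1]
width: 0.75
gripper_force: 0.0
[{'uv': [326.0, 233.4], 'p': 0.76}] [ 410.6 -277.4   24. ]Traceback (most recent call last):
  File "<stdin>", line 6, in <module>
    return _wrapfunc(a, 'argmax', axis=axis, out=out, **kwds)
    return bound(*args, **kwds)
ValueError: attempt to get argmax of an empty sequence
```

View pics/w5.png

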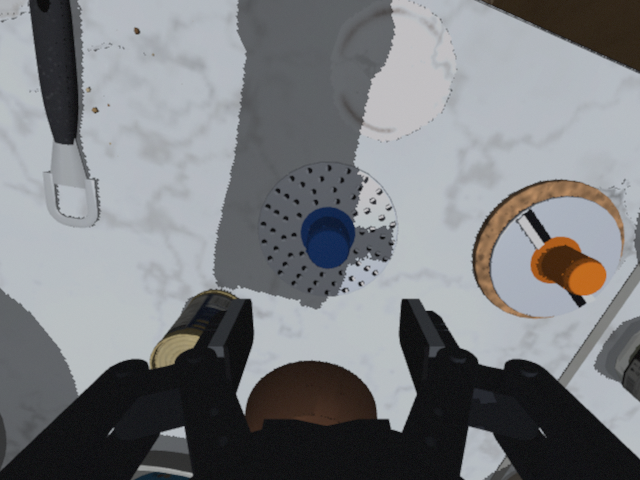

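The blue hub's top is at (328,249), under the tool's centre as wanted; the tin at (200,325) is clear of the fingers.

```bash
python3 -m handwheel '[[[0,0,4,0,0.5],[0,0,7,0,0.5],[0,0,9,0,0.5],[0,0,10.2,0,0.5],[0,0,10.5,0,0.5],[0,0,10.5,0,0.5],[0,0,10.5,0,-1],[0,0,10.5,0,-1],[0,0,10.5,0,-1],[0,0,10.5,0,-1]]]' 60
```

```text
time_s: 12.2
tcp_pos: [409.8, -276.8, 112.7]
tcp_rot: [0.677, 3.067, 0.0]
force: [-1.5, 2.1, 9.2]
width: 0.333
gripper_force: 58.5
```

```bash
python3 -m handwheel '[[[0,0,0,0,-1],[0,0,0,0,-1],[0,0,-2,0,-1],[0,0,-5,0,-1],[0,0,-9,0,-1],[0,0,-14,0,-1],[0,0,-18,0,-1],[0,0,-21,0,-1],[0,0,-21,0,-1],[0,0,-21,0,-1]]]' 60
python3 - <<'E'
from h import *
go([440,0,320]);go([440,180,320]);go([460.5,362,320])
E
```

```text
time_s: 13.45
tcp_pos: [409.0, -276.3, 321.0]
tcp_rot: [-0.677, -3.067, -0.001]
force: [-0.1, 0.8, -3.1]
width: 0.328
gripper_force: 59.7
TCP [ 409.  -276.3  321. ] yaw 65.1 q7 1.75 -> cm [ 8.82 26.37  0.12] roll 0
TCP [ 409.  -276.3  321. ] yaw 65.1 q7 1.75 -> cm [16.41 42.69  0.13] roll 0
TCP [ 409.  -276.3  321. ] yaw 65.1 q7 1.75 -> cm [22.21 60.06  0.15] roll 0
```

```bash
python3 -m handwheel '[[[1.8,5.3,0,0,-1],[3.6,10.6,0,0,-1],[5.4,15.9,0,0,-1],[7.1,21.2,0,0,-1],[8.8,26.4,0,0,-1],[11.3,31.8,0,0,-1],[13.9,37.3,0,0,-1],[16.4,42.7,0,0,-1],[18.3,48.5,0,0,-1],[20.3,54.3,0,0,-1]]]' 60
python3 -m handwheel '[[[1.9,5.7,0,0,-1],[1.9,5.7,0,0,-1],[1.9,5.7,0,0,-1],[1.9,5.7,0,0,-1],[1.9,5.7,0,0,-1],[1.9,5.7,0,0,-1],[1.9,5.7,0,0,-1],[1.9,5.7,0,0,-1],[1.9,5.7,0,0,-1],[1.9,5.7,0,0,-1]]]' 60
python3 - <<'E'
from h import *
go([460.5,362,201])
w=snapshot("wrist"); r=mark_of("grating_disc","wrist")[:1]
if r: print(r,at_z(w,r[0]["uv"],320-88.7).round(1))
E
```

```text
time_s: 14.7
tcp_pos: [453.6, 302.6, 320.1]
tcp_rot: [-0.678, -3.066, 0.003]
force: [1.2, -0.1, -1.1]
width: 0.331
gripper_force: 59.8
time_s: 15.95
tcp_pos: [460.9, 361.0, 321.9]
tcp_rot: [0.678, 3.068, 0.0]
force: [-0.1, 0.3, -2.6]
width: 0.333
gripper_force: 60.1
TCP [460.9 361.  321.9] yaw 65.1 q7 0.4 -> cm [ 0.08  0.08 12.09] roll 0
[{'uv': [325.2, 293.9], 'p': 0.95}] [462.  359.7 231.3]
```

```bash
python3 -m handwheel '[[[0.1,0.1,3,0,-1],[0.1,0.1,6,0,-1],[0.1,0.1,7.5,0,-1],[0.1,0.1,9,0,-1],[0.1,0.1,10,0,-1],[0.1,0.1,11,0,-1],[0.1,0.1,11.7,0,-1],[0.1,0.1,12.1,0,-1],[0.1,0.1,12.1,0,-1],[0.1,0.1,12.1,0,-1]]]' 60
```

```text
time_s: 17.3
tcp_pos: [460.6, 362.4, 201.1]
tcp_rot: [0.678, 3.067, 0.001]
force: [-0.7, -0.2, -2.2]
width: 0.331
gripper_force: 60.1
```

```bash
python3 -m handwheel '[[[0,0,0.05,0,0.3],[0,0,0.05,0,0.3],[0,0,0.05,0,0.4],[0,0,-1,0,0.4],[0,0,-3,0,0.4],[0,0,-6,0,0.5],[0,0,-9,0,0.5],[0,0,-11,0,0.5],[0,0,-11,0,0.5],[0,0,-11,0,0.5]]]' 60
python3 - <<'E'
from h import *
w=snapshot("wrist");cv2.imwrite("pics/w6.png",w["image"]); r=mark_of("grating_disc","wrist")[:1]
if r: print(r,at_z(w,r[0]["uv"],112).round(1))
go([515.3,-115.3,300]); go([450,120,300])
E
```

```text
time_s: 18.55
tcp_pos: [460.2, 362.1, 310.6]
tcp_rot: [-0.678, -3.067, 0.001]
force: [0.0, 0.2, -0.3]
width: 0.752
gripper_force: 0.0
[{'uv': [329.6, 234.5], 'p': 0.79}] [464.  363.1 112. ]
TCP [460.1 361.9 310. ] yaw 65.1 q7 0.4 -> cm [-25.11 -40.96   1.05] roll 0
TCP [460.1 361.9 310. ] yaw 65.1 q7 0.4 -> cm [ -9.28 -22.37   1.03] roll 0
```

View pics/w6.png

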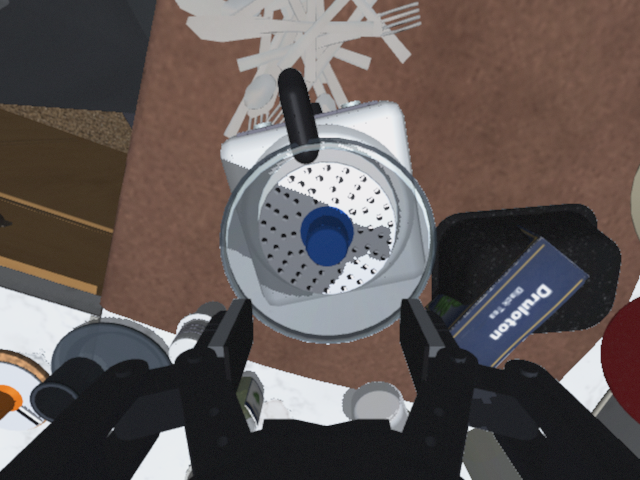

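The grating disc sits centred and level in the bowl at (328,235), the same scale as the slicing disc before. Back to the cork.

```bash
python3 -m handwheel '[[[-2.3,-5.5,0,0,0.5],[-4.6,-11,0,0,0.5],[-7,-16.7,0,0,0.5],[-9.3,-22.3,0,0,0.5],[-13,-26.5,0,0,0.5],[-17,-31.5,2,0,0.5],[-21.5,-36.5,4,0,0.5],[-25.1,-40.9,7,0,0.5],[-25.1,-40.9,11,0,0.5],[-25.1,-40.9,11,0,0.5]]]' 60
python3 - <<'E'
from h import *
w=snapshot("wrist")
for m,z in dict(slicing_disc=8,bowl_lid=0).items():
    r=mark_of(m,"wrist")[:1]
    if r: print(m,r,at_z(w,r[0]["uv"],z).round(1))
go([515.5,-115.5,97])
E
```

```text
time_s: 19.9
tcp_pos: [513.5, -115.3, 197.7]
tcp_rot: [-0.68, -3.06, 0.002]
force: [0.2, 0.8, 1.0]
width: 0.746
gripper_force: 0.0
slicing_disc [{'uv': [329.4, 235.7], 'p': 0.74}] [ 514.3 -113.7    8. ]
bowl_lid [{'uv': [517.9, 193.1], 'p': 0.78}] [546.6  29.9   0. ]
TCP [ 516.2 -113.4  202. ] yaw 65.2 q7 1.4 -> cm [-1.00e-02 -2.30e-01  1.05e+01] roll 0
```

```bash
python3 -m handwheel '[[[0,-0.1,4,0,0.5],[0,-0.1,7,0,0.5],[0,-0.1,9,0,0.5],[0,-0.1,10.2,0,0.5],[0,-0.1,10.4,0,0.5],[0,-0.1,10.4,0,0.5],[0,-0.1,10.4,0,-1],[0,-0.1,10.4,0,-1],[0,-0.1,10.4,0,-1],[0,-0.1,10.4,0,-1]]]' 60
```

```text
time_s: 21.3
tcp_pos: [515.7, -115.4, 97.7]
tcp_rot: [0.678, 3.066, 0.001]
force: [-2.1, 0.6, 7.8]
width: 0.328
gripper_force: 59.0
```

```bash
python3 -m handwheel '[[[0,0,0,0,-1],[0,0,0,0,-1],[0,0,-2,0,-1],[0,0,-5,0,-1],[0,0,-9,0,-1],[0,0,-12,0,-1],[0,0,-12,0,-1],[0,0,-12,0,-1],[0,0,-12,0,-1],[0,0,-12,0,-1]]]' 60
python3 - <<'E'
from h import *
go([410,-276.8,217])
E
```

```text
time_s: 22.55
tcp_pos: [514.9, -115.3, 216.0]
tcp_rot: [-0.677, -3.066, 0.0]
force: [-0.3, -0.4, -1.8]
width: 0.326
gripper_force: 59.5
TCP [ 514.9 -115.3  216. ] yaw 65.1 q7 1.39 -> cm [  2.71 -19.07  -0.08] roll 0
```

```bash
python3 -m handwheel '[[[0.7,-4.8,0,0,-1],[1.4,-9.6,0,0,-1],[2.1,-14.4,0,0,-1],[2.7,-18,0,0,-1],[2.7,-19.1,0,0,-1],[2.7,-19.1,0,0,-1],[2.7,-19.1,0,0,-1],[2.7,-19.1,2,0,-1],[2.7,-19.1,4,0,-1],[2.7,-19.1,4,0,-1]]]' 60
python3 - <<'E'
from h import *
go([410,-276.8,113.5])
E
```

```text
time_s: 23.8
tcp_pos: [410.5, -275.6, 175.8]
tcp_rot: [-0.674, -3.066, -0.002]
force: [-0.1, -0.8, -1.2]
width: 0.327
gripper_force: 59.6
TCP [ 410.5 -275.6  175.8] yaw 65.2 q7 1.8 -> cm [-0.03 -0.13  6.23] roll 0
```

```bash
python3 -m handwheel '[[[0,-0.1,1.5,0,-1],[0,-0.1,3,0,-1],[0,-0.1,4,0,-1],[0,-0.1,5,0,-1],[0,-0.1,5.8,0,-1],[0,-0.1,6.2,0,-1],[0,-0.1,6.3,0,-1],[0,-0.1,6.3,0,-1],[0,-0.1,6.3,0,-1],[0,-0.1,6.3,0,-1]]]' 60
```

```text
time_s: 25.05
tcp_pos: [410.0, -277.8, 114.0]
tcp_rot: [-0.677, -3.068, -0.001]
force: [-0.5, 3.3, -1.8]
width: 0.325
gripper_force: 59.7
```

```bash
python3 -m handwheel '[[[0,0,0,0,0.3],[0,0,0,0,0.3],[0,0,0,0,0.4],[0,0,-1,0,0.4],[0,0,-3,0,0.4],[0,0,-6,0,0.5],[0,0,-10,0,0.5],[0,0,-14,0,0.5],[0,0,-16,0,0.5],[0,0,-16,0,0.5]]]' 60
python3 - <<'E'
from h import *
w=snapshot("wrist");cv2.imwrite("pics/w7.png",w["image"]); r=mark_of("slicing_disc","wrist")[:1]
if r: print(r,at_z(w,r[0]["uv"],24).round(1))
go([540,40,270]);
E
```

```text
time_s: 26.3
tcp_pos: [410.5, -278.6, 275.9]
tcp_rot: [0.677, 3.064, -0.001]
force: [-0.3, -0.3, 0.2]
width: 0.748
gripper_force: 0.0
[{'uv': [326.9, 211.6], 'p': 0.97}] [ 408.9 -277.1   24. ]
TCP [ 409.7 -277.9  273.8] yaw 65.1 q7 1.74 -> cm [ 1.58 34.32  0.38] roll 0
```

View pics/w7.png

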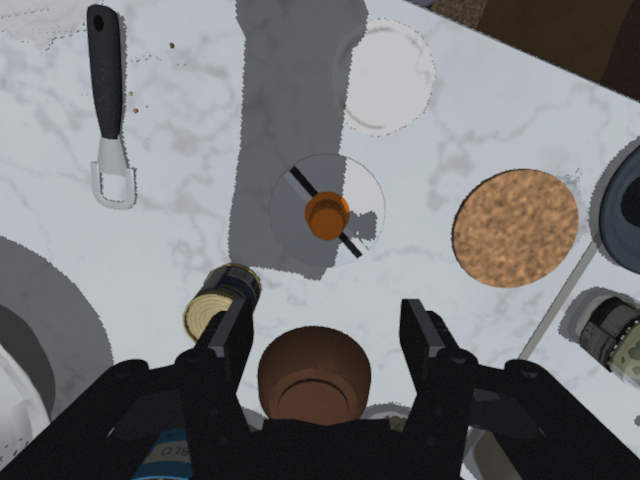

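The slicing disc is centred and level on the stand at (327,212). Next the lid: look from above it.

```bash
python3 -m handwheel '[[[0.3,5.5,0,0,1],[0.5,11,0,0,1],[0.8,16.5,0,0,1],[1,22,0,0,1],[1.3,27,0,0,1],[1.5,31.5,0,0,1],[1.6,34.3,0,0,1],[1.6,34.3,0,0,1],[1.6,34.3,0,0,1],[1.6,34.3,0,0,1]]]' 60
python3 - <<'E'
from h import *
w=snapshot("wrist");cv2.imwrite("pics/w8.png",w["image"]); r=mark_of("bowl_lid","wrist")[:1]
if r: print(r,at_z(w,r[0]["uv"],0).round(1))
print(spot_in("bowl_lid","wrist")[:1])
go([540,40,270]);
E
```

```text
time_s: 27.65
tcp_pos: [539.6, 38.3, 273.6]
tcp_rot: [-0.681, -3.066, 0.001]
force: [-0.5, 0.7, 0.2]
width: 0.999
gripper_force: 0.0
[{'uv': [320.0, 217.9], 'p': 0.59}] [544.3  29.    0. ]
[{'rect': [243.3, 140.5, 404.8, 295.8], 'p': 0.87}]
TCP [539.8  38.9 274. ] yaw 65.0 q7 1.04 -> cm [0.03 0.11 0.4 ] roll 0
```

View pics/w8.png

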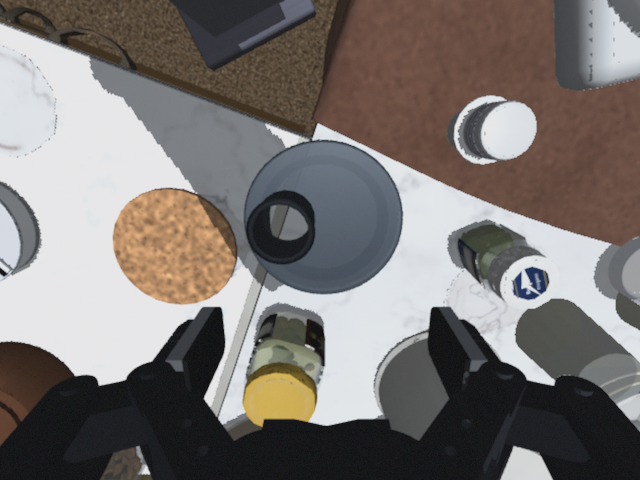

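The wrist view shows the lid plate as a circle centred at about (324,216), the chute's top ring centred at (281,229), the pusher at (490,130), and the green jar at (287,370) near the chute.

Run:
```python
from h import *
w=snapshot("wrist")
c=at_z(w,(323.5,217),17); t=at_z(w,(280.5,229.5),65)
r=[np.linalg.norm(at_z(w,(247,229.5),65)-t),np.linalg.norm(at_z(w,(244,217),17)-c)]
g=mark_of("green_jar","wrist")[:1]; print("jar",at_z(w,g[0]["uv"],0).round(1) if g else 0)
p=mark_of("food_pusher","wrist")[:1]; print("pusher",p,at_z(w,p[0]["uv"],2).round(1) if p else 0)
d=t-c; print("lid",c.round(1),"tube",t.round(1),"r",r,"off",np.hypot(*d[:2]).round(1),"dir",np.degrees(np.arctan2(d[1],d[0])).round(1))
go([*t[:2],108],np.degrees(np.arctan2(d[1],d[0])))
go([*t[:2],108],np.degrees(np.arctan2(d[1],d[0]))+90)
```

```text
jar [646.9 -53.5   0. ]
pusher [{'uv': [460.7, 129.7], 'p': 0.77}] [523.7 183.4   2. ]
lid [541.7  35.1  17. ] tube [525.6   4.   65. ] r [np.float64(27.516948507157668), np.float64(75.65896693606842)] off 35.1 dir -117.4
TCP [539.9  39.4 274. ] yaw 65.0 q7 1.04 -> cm [-0.19 -3.82 16.6 ] roll 2.5
TCP [539.9  39.4 274. ] yaw 65.0 q7 1.04 -> cm [-0.19 -3.82 16.6 ] roll -87.5
```

Run:
```python
from h import *
s=snapshot("top")
w=snapshot("wrist")
r=spot_in("bowl_lid","top")[:1]; print(r)
print(at_z(s,(317,242.5),17).round(1),at_z(s,(325,246),65).round(1))
P=np.array([525.6,4,65.]); q=s["K"]@(np.array(s["R"])@P+s["t"]); print(q[:2]/q[2])
i=s["image"][200:290,270:370]; j=w["image"][120:310,220:430]
cv2.imwrite("pics/t8.png",np.hstack([cv2.resize(i,(400,360),interpolation=2),cv2.resize(j,(400,360),interpolation=2)]))
```

```text
[{'rect': [291.4, 213.7, 343.2, 269.6], 'p': 0.92}]
[541.6  28.3  17. ] [5.254e+02 4.000e-01 6.500e+01]
[323.66926465 245.45761166]
```

View pics/t8.png

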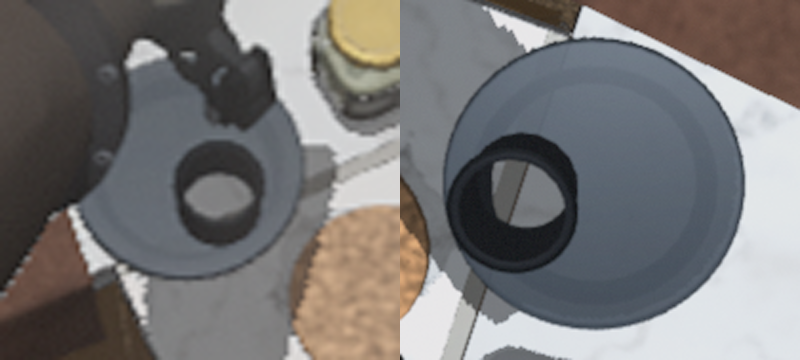

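The enlarged crops confirm the chute's top ring (wrist pixel (279,229)), which puts the tube at about (525,3), 35 mm from the lid's centre, as it must be. Descending and gripping along the radial line.

```bash
python3 -m handwheel '[[[-0.2,-3.9,2,2.5,1],[-0.2,-3.9,6,2.5,1],[-0.2,-3.9,10,2.5,1],[-0.2,-3.9,14,2.5,1],[-0.2,-3.9,16.5,2.5,1],[-0.2,-3.9,17.5,2.5,1],[-0.2,-3.9,17.5,2.5,1],[-0.2,-3.9,17.5,2.5,-1],[-0.2,-3.9,17.5,2.5,-1],[-0.2,-3.9,17.5,2.5,-1]]]' 60
```

```text
time_s: 29.35
tcp_pos: [526.1, 3.7, 100.2]
tcp_rot: [0.744, 3.05, 0.002]
force: [-1.8, 0.4, 7.0]
width: 0.614
gripper_force: 61.2
```

```bash
python3 -m handwheel '[[[0,0,0,0,-1],[0,0,0,0,-1],[0,0,-0.5,0,-1],[0,0,-2,0,-1],[0,0,-5,0,-1],[0,0,-9,0,-1],[0,0,-13,0,-1],[0,0,-17,0,-1],[0,0,-20,0,-1],[0,0,-20,0,-1]]]' 70
python3 - <<'E'
from h import *
w=snapshot("wrist");cv2.imwrite("pics/w9.png",w["image"])
go([444.5,331,300]);
E
```

```text
time_s: 30.6
tcp_pos: [526.2, 3.4, 302.0]
tcp_rot: [0.744, 3.047, 0.003]
force: [0.1, -0.5, -3.1]
width: 0.609
gripper_force: 73.7
TCP [525.4   3.4 300.2] yaw 62.6 q7 1.06 -> cm [2.227e+01 2.535e+01 2.000e-02] roll 0
```

View pics/w9.png

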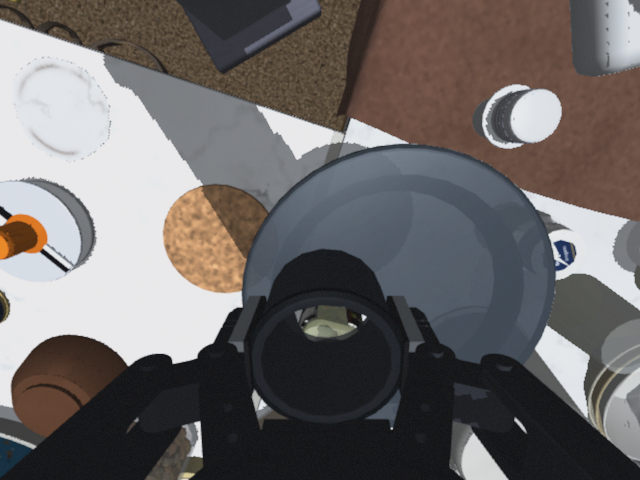

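The lid hangs level from the chute, plate spanning about (243..555, 145..) in the picture. Carrying it over the bowl.

```bash
python3 - <<'E'
from h import *
w=snapshot("wrist"); z=status.sense()["tcp_pos"][2]-100.2+17
print(at_z(w,(399,297),z).round(1), "expect 541.5 34.5")
E
python3 -m handwheel '[[[2.5,2.9,0,0,-1],[6,6.8,0,0,-1],[10,11.3,0,0,-1],[14,15.9,0,0,-1],[18,20.5,0,0,-1],[20.7,23.6,0,0,-1],[22.3,25.4,0,0,-1],[22.3,25.4,0,0,-1],[22.3,25.4,0,0,-1],[22.3,25.4,0,0,-1]]]' 70
python3 - <<'E'
from h import *
w=snapshot("wrist");cv2.imwrite("pics/w10.png",w["image"])
go([444.5,331,251])
E
```

```text
[542.   34.6 215.8] expect 541.5 34.5
time_s: 31.95
tcp_pos: [444.8, 330.3, 298.6]
tcp_rot: [-0.747, -3.051, 0.002]
force: [0.6, -0.6, -1.3]
width: 0.61
gripper_force: 73.7
TCP [444.8 330.5 298.7] yaw 62.5 q7 0.38 -> cm [0.05 0.04 4.77] roll 0
```

View pics/w10.png

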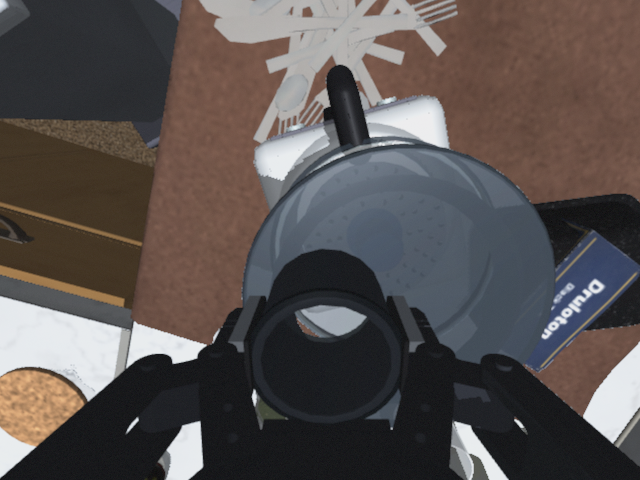

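The lid hovers over the bowl with the blue hub seen through it at (375,235); positions agree. Lowering gently.

```bash
python3 -m handwheel '[[[0,0,1,0,-1],[0,0,2,0,-1],[0,0,3,0,-1],[0,0,3.6,0,-1],[0,0,4.2,0,-1],[0,0,4.6,0,-1],[0,0,4.8,0,-1],[0,0,4.8,0,-1],[0,0,4.8,0,-1],[0,0,4.8,0,-1]]]' 70
```

```text
time_s: 33.25
tcp_pos: [443.4, 333.1, 252.2]
tcp_rot: [-0.742, -3.052, -0.003]
force: [-9.0, 0.4, 10.0]
width: 0.612
gripper_force: 74.7
```

```bash
python3 -m handwheel '[[[0.1,-0.05,0,0,-1],[0.2,-0.1,0,0,-1],[0.3,-0.1,0,0,-1],[0.3,-0.1,0.1,0,-1],[0.3,-0.1,0.1,0,-1],[0.3,-0.1,0.1,0,-1],[0.3,-0.1,0.1,0,-1],[0.3,-0.1,0.1,0,-1],[0.3,-0.1,0.1,0,-1],[0.3,-0.1,0.1,0,-1]]]' 70
```

```text
time_s: 34.5
tcp_pos: [441.4, 332.7, 250.7]
tcp_rot: [0.744, 3.052, 0.002]
force: [-2.5, 1.2, 8.2]
width: 0.609
gripper_force: 74.4
```

```bash
python3 -m handwheel '[[[0,0,0,0,0.5],[0,0,0,0,0.8],[0,0,0,0,1],[0,0,0,0,1],[0,0,-1,0,1],[0,0,-3,0,1],[0,0,-6,0,1],[0,0,-10,0,1],[0,0,-13,0,1],[0,0,-13,0,1]]]' 60
python3 - <<'E'
from h import *
w=snapshot("wrist");cv2.imwrite("pics/w11.png",w["image"])
r=mark_of("bowl_lid","wrist")[:1]
if r: print(r,at_z(w,r[0]["uv"],150).round(1))
go([522,184,300])
E
```

```text
time_s: 35.75
tcp_pos: [442.0, 332.7, 383.1]
tcp_rot: [0.744, 3.049, 0.007]
force: [0.4, 0.4, -0.8]
width: 1.004
gripper_force: 0.0
[{'uv': [361.4, 222.9], 'p': 0.96}] [459.9 360.  150. ]
TCP [441.1 332.  380.2] yaw 62.6 q7 0.37 -> cm [-14.    -9.42   8.02] roll 0
```

View pics/w11.png

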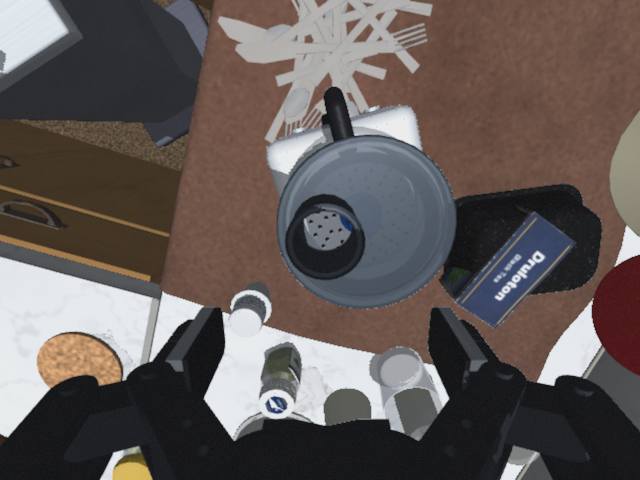

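The lid sits level on the bowl: plate circle centred at about (367,221), chute top at (325,239), pusher at (249,315).

```bash
python3 - <<'E'
from h import *
w=snapshot("wrist")
c=at_z(w,(367,220.5),167); t=at_z(w,(325,239),215)
print("lid",c.round(1),"tube",t.round(1),np.hypot(*(t-c)[:2]).round(1))
print("r plate",np.linalg.norm(at_z(w,(277,220.5),167)-at_z(w,(457,220.5),167))/2,"tube",np.linalg.norm(at_z(w,(286,239),215)-at_z(w,(364,239),215))/2)
go([522,184,240])
E
python3 -m handwheel '[[[-3.5,-2.3,0,0,1],[-7,-4.7,0,0,1],[-10.5,-7.1,2,0,1],[-14,-9.4,5,0,1],[-14,-9.4,8,0,0.5],[-14,-9.4,11,0,0.5],[-14,-9.4,14,0,0.5],[-14,-9.4,14,0,0.5],[-14,-9.4,14,0,0.5],[-14,-9.4,14,0,0.5]]]' 60
python3 - <<'E'
from h import *
w=snapshot("wrist");cv2.imwrite("pics/w12.png",w["image"])
r=mark_of("food_pusher","wrist")[:1]
if r: print(r,at_z(w,r[0]["uv"],2).round(1))
go([522,184,240])
E
```

```text
lid [452.7 364.2 167. ] tube [437.4 333.1 215. ] 34.7
r plate 74.46450385701816 tube 27.257186593717503
TCP [441.  331.9 379.5] yaw 62.6 q7 0.37 -> cm [-14.01  -9.39  13.95] roll 0
time_s: 37.15
tcp_pos: [522.8, 184.5, 241.2]
tcp_rot: [0.744, 3.051, 0.002]
force: [0.5, 0.1, 0.4]
width: 0.747
gripper_force: 0.0
[{'uv': [324.6, 220.3], 'p': 0.96}] [524.3 182.5   2. ]
TCP [522.6 184.4 240.9] yaw 62.6 q7 0.73 -> cm [ 0.04 -0.07  0.09] roll 0
```

View pics/w12.png

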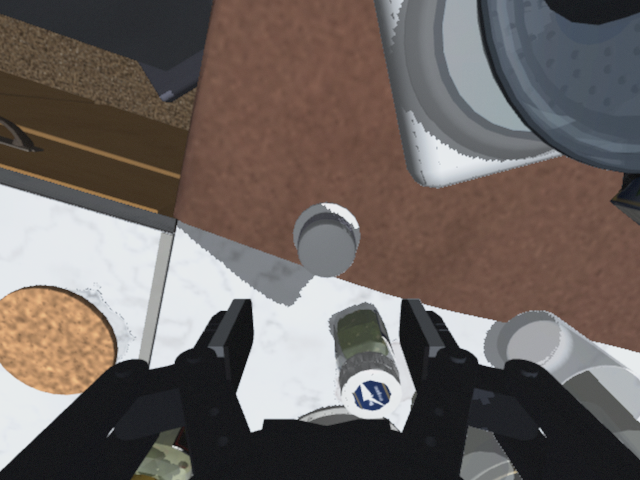

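The pusher's round top is centred at about (328,247), close under the tool centre; the spice jar at (370,390) is clear.

Run:
```python
from h import *
w=snapshot("wrist")
t=at_z(w,(328,247.5),88); print(t.round(1), np.linalg.norm(at_z(w,(298,247.5),88)-at_z(w,(358,247.5),88)).round(1))
go([(t[0]+524)/2,(t[1]+182.5)/2,130])
# tube in grip, from picture w9 (camera fixed to tool): use current camera shifted
st=status.sense()["tcp_pos"]; p=at_z(w,(324.5,357),st[2]-302+202+65); R=Ro.from_rotvec(status.sense()["tcp_rot"]).as_matrix()
print("tube rel. tool (mm)",(R.T@(p-st)).round(1))
```

```text
[521.9 186.3  88. ] 40.1
TCP [522.5 184.4 240.8] yaw 62.6 q7 0.73 -> cm [-3.000e-02  1.000e-02  1.108e+01] roll 0
tube rel. tool (mm) [ 1.4 -0.7 35. ]
```

```bash
python3 -m handwheel '[[[0,0,4,0,0.5],[0,0,7,0,0.5],[0,0,9.5,0,0.5],[0,0,10.8,0,0.5],[0,0,11.1,0,0.5],[0,0,11.1,0,0.5],[0,0,11.1,0,-1],[0,0,11.1,0,-1],[0,0,11.1,0,-1],[0,0,11.1,0,-1]]]' 50
```

```text
time_s: 38.55
tcp_pos: [522.8, 184.5, 130.0]
tcp_rot: [0.744, 3.051, 0.002]
force: [-0.7, 0.3, 5.6]
width: 0.453
gripper_force: 49.7
```

```bash
python3 -m handwheel '[[[0,0,0,0,-1],[0,0,0,0,-1],[0,0,-2,0,-1],[0,0,-6,0,-1],[0,0,-11,0,-1],[0,0,-16,0,-1],[0,0,-20,0,-1],[0,0,-23,0,-1],[0,0,-23,0,-1],[0,0,-23,0,-1]]]' 50
python3 - <<'E'
from h import *
w=snapshot("wrist");cv2.imwrite("pics/w13.png",w["image"])
go([440,333,360])
E
```

```text
time_s: 39.8
tcp_pos: [521.8, 184.1, 358.3]
tcp_rot: [-0.744, -3.051, 0.001]
force: [0.4, -0.2, -1.3]
width: 0.453
gripper_force: 50.5
TCP [521.6 184.1 357.9] yaw 62.6 q7 0.71 -> cm [14.1   9.46 -0.21] roll 0
```

```bash
python3 -m handwheel '[[[3,2,0,0,-1],[7,4.7,0,0,-1],[10.5,7.1,0,0,-1],[13,8.7,0,0,-1],[14.1,9.5,0,0,-1],[14.1,9.5,0,0,-1],[14.1,9.5,0,0,-1],[14.1,9.5,0,0,-1],[14.1,9.5,0,0,-1],[14.1,9.5,0,0,-1]]]' 50
python3 - <<'E'
from h import *
w=snapshot("wrist");cv2.imwrite("pics/w14.png",w["image"])
go([440,333,340])
E
```

```text
time_s: 41.1
tcp_pos: [441.0, 333.2, 359.0]
tcp_rot: [0.745, 3.052, 0.0]
force: [0.7, -0.6, -0.9]
width: 0.454
gripper_force: 50.5
TCP [440.9 333.3 359. ] yaw 62.6 q7 0.37 -> cm [ 0.07 -0.07  1.9 ] roll 0
```

View pics/w14.png

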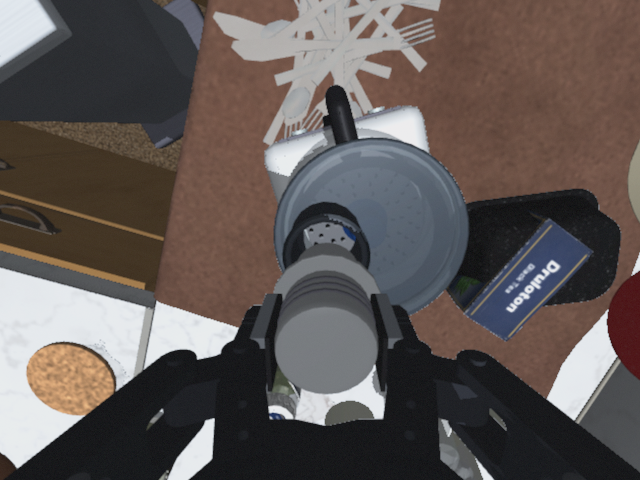

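I've miscounted: that was my 16th picture, over the limit of 14, so I'll go on with numbers only. It shows the pusher held upright at (328,330), over the chute at (326,235). Lowering slowly into the chute.

```bash
python3 -m handwheel '[[[0.05,0,1,0,-1],[0.05,0,1.5,0,-1],[0.05,0,1.8,0,-1],[0.05,0,2.1,0,-1],[0.05,0,2.4,0,-1],[0.05,0,2.7,0,-1],[0.05,0,2.7,0,-1],[0.05,0,2.7,0,-1],[0.05,0,2.7,0,-1],[0.05,0,2.7,0,-1]]]' 50
```

```text
time_s: 42.4
tcp_pos: [440.4, 333.8, 332.0]
tcp_rot: [0.744, 3.052, 0.0]
force: [-0.1, 0.7, -1.5]
width: 0.455
gripper_force: 50.5
```

```bash
python3 -m handwheel '[[[0,0,0.7,0,-1],[0,0,1.4,0,-1],[0,0,2,0,-1],[0,0,2.6,0,-1],[0,0,3,0,-1],[0,0,3.3,0,-1],[0,0,3.5,0,-1],[0,0,3.5,0,-1],[0,0,3.5,0,-1],[0,0,3.5,0,-1]]]' 50
```

```text
time_s: 43.65
tcp_pos: [440.4, 333.7, 297.0]
tcp_rot: [0.745, 3.052, 0.0]
force: [-0.4, 0.0, -0.9]
width: 0.457
gripper_force: 50.5
```

Nearly down, no side force; feel for the stop 2 mm further.

```bash
python3 -m handwheel '[[[0,0,0.1,0,-1],[0,0,0.1,0,-1],[0,0,0.2,0,-1],[0,0,0.2,0,-1],[0,0,0.2,0,-1],[0,0,0.2,0,-1],[0,0,0.2,0,-1],[0,0,0.2,0,-1],[0,0,0.2,0,-1],[0,0,0.2,0,-1]]]' 50
```

```text
time_s: 44.9
tcp_pos: [440.4, 333.8, 296.6]
tcp_rot: [0.744, 3.051, 0.002]
force: [-4.4, -3.2, 15.1]
width: 0.452
gripper_force: 52.3
```

The flange meets the tube at TCP 296.6 (297 expected), so the lid is also at its right height. Releasing and backing off.

```bash
python3 -m handwheel '[[[0,0,-0.1,0,0.2],[0,0,-0.1,0,0.5],[0,0,-0.1,0,0.5],[0,0,-1,0,0.5],[0,0,-3,0,0.5],[0,0,-6,0,0.5],[0,0,-10,0,0.5],[0,0,-12,0,0.5],[0,0,-12,0,0.5],[0,0,-12,0,0.5]]]' 50
python3 - <<'E'
from h import *
print(status.sense()["force"].round(1))
for n in("wrist","top"):
    w=snapshot(n)
    for m,z in dict(food_pusher=169,bowl_lid=150,slicing_disc=24,spice_jar=0,small_tin=0,green_jar=0).items():
        r=mark_of(m,n)[:1]
        if r: print(n,m,round(r[0]["p"],2),at_z(w,r[0]["uv"],z).round(1))
E
```

```text
time_s: 46.15
tcp_pos: [440.1, 333.5, 414.2]
tcp_rot: [-0.744, -3.052, 0.001]
force: [0.3, 0.2, 0.1]
width: 0.753
gripper_force: 0.0
[0.3 0.2 0.1]
wrist food_pusher 0.97 [442.3 334.  169. ]
wrist bowl_lid 0.72 [460.3 360.1 150. ]
wrist spice_jar 0.86 [633.7 169.8   0. ]
top food_pusher 0.92 [440.1 328.2 169. ]
top bowl_lid 0.73 [462.8 364.4 150. ]
top slicing_disc 0.64 [ 416.8 -282.4   24. ]
top spice_jar 0.65 [639.  157.7   0. ]
top small_tin 0.97 [ 450.6 -407.9    0. ]
top green_jar 0.61 [661.2 -55.9   0. ]
```

```bash
python3 -c "
from station import order
print(order.job_done())"
```

```text
the job is handed in; nothing more can be done
None
```

The job is handed in at about 46 s: the grating disc is on the drive pin, the slicing disc on the stand, the lid on the bowl and the pusher down to its flange, with the three jars left where they stood, but I viewed 16 pictures where 14 were allowed.

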